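# Run the pen plotter's carriage through its full travel onto the home switch

### The job

The pen plotter's drive belt is off, so check its slide by hand: slowly, taking at least two seconds for each run, slide the pen carriage right up to the stops at the motor end, then all the way back to the stops at the other end, so that it pushes the roller arm of the little home switch over and trips it. Let go and leave it parked there on the switch; leave the other things on the table where they are.

Things in the scene. Friction and masses are not known exactly. Their poses are not given: they have to be found in the camera images.
- plotter: Pen plotter, fixed: base plate 147 (x) by 376 (y) mm, a black cheek 84 mm high at either end (inner faces at y = -138 and +138 mm), between them two steel rods along y, 48 mm apart, 60 mm up, on which the pen carriage slides. Origin on the table under the rods' middle; y runs from the home end (switch inside the cheek) to the far end (square 42 mm motor outside the cheek), x to its back, z up.
- carriage (a joint): Place of the pen carriage along the rods, in m: 0 = against the rubber stops at the home (switch) end, 0.200 = against the rubber stops at the far (motor) end. It slides with about 2 N of friction and stays where it is left.
- lift_housing (a point): Centre of the carriage's upright grey pen-lift housing, to handle it by: a plain block 36 (plotter x) by 30 (plotter y) mm, from 75 to 123 mm above the table; this point is 105 mm up, midway between the rods. The carriage below is 70 by 60 mm. An empty pen clamp, up to 102 mm high, reaches 75 mm out in front (-x) of it, on the motor side of the middle (y 0 to 24 mm).
- home_end (a point): Fixed point on the plotter: where lift_housing is when the carriage stands against its home-end stops.
- far_end (a point): Fixed point on the plotter: where lift_housing is when the carriage stands against its far-end stops, 200 mm from home_end.
- switch_arm (a joint): Angle of the micro switch's sprung roller arm, in rad: 0 = free; grows as the carriage's steel striker pushes the roller towards the home cheek. They meet in the last 10 mm of the carriage's travel home (under 1.5 N more push); the switch trips at 0.20, and the arm stands at about 0.37 when the carriage is fully home.
- switch_roller (a point): Centre of the small white roller (10 mm across) at the tip of the switch arm, 60 mm above the table, at the front of the home end.
- felt_violet: Bystander: felt pen, 13x148x12 mm, lying in front of the plotter; origin under its centre.
- screwdriver: Bystander: small screwdriver, 150 mm long, lying in front of the plotter; origin under its centre.
- glue_stick: Bystander: glue stick, 31 mm across and 106 mm tall, standing left of the plotter; origin under its centre.
- felt_green: Bystander: felt pen, 13x148x12 mm, lying left of the plotter; origin under its centre.

How it is judged:
By the outcome, as a careful person would: the job done as asked, in the order asked, and still so for the second after the job is handed in, with the robot touching nothing.
It also fails if it takes over 38 s, if anything falls off the work surface, if the arm or the gripper's body presses on something with over 40 N, if the wrist force passes 120 N, or if a joint passes its speed limit or range.

### The arm

A 7-joint arm with a two-finger parallel gripper is mounted at the origin on a cart in front of the work surface, level with it; the furniture and walls round the work are solid. World frame = base frame: x ahead of the robot, y to its left, z up, the work surface at z = 0. Lengths are in mm, angles in rad, forces in N, time in s.
With the tool pointing down it reaches from about 400 to 875 mm from the base axis. Payload 4.4 kg.
Tool frame: the origin (TCP) lies midway between the tips of the shut fingers; the grasp point (between the pads) lies 19 mm behind it; z points along the fingers, y is the line along which they close (so a half turn about z gives the same grasp; the last joint's range is limited). The gripper opens to 85 mm and grips with 20 to 120 N. Pads are 22 mm wide; open, the fingers measure 114 mm over their backs; the gripper's body (76 mm by 85 mm) begins 54 mm behind the grasp point. The pads swing forward as they close: fully open they stand 13 mm farther back than shut.
Start: joints at [-1.366, 0.628, 0.038, 1.517, -0.027, 0.996, -0.02], TCP at [173.851, 626.334, 207.913] pointing down, gripper open.
Joint ranges: [-3.06, 3.06], [-0.37, 2.12], [-1.25, 1.32], [0.18, 2.47], [-1.1, 4.24], [0.23, 1.98], [-2.94, 2.94]. Speed limits (rad/s): [2.57, 2.57, 3.14, 3.14, 3.14, 3.14, 3.14].

### API

Orientations are given as [roll, pitch, yaw] about the fixed x, y, z axes, in that order (R = Rz(yaw) Ry(pitch) Rx(roll)).
In Python, from cell import read_state, get_image, finish_job gives the robot as it stands.
- The arm moves only by the tool send_rows, never from a script. Its argument "series" is a list of rows, each an object of numbers: "ax", "ay", "az": the turn, a rotation vector about the tool's x, y, z in rad; "dx", "dy", "dz": the shift along the tool's x, y, z in cm; "hand": the closure, from 0 (fully open) to 1 (shut). In form: [{"ax": .., "ay": .., "az": .., "dx": .., "dy": .., "dz": .., "hand": ..}, ...]. A call has 1 to 10 rows; each row is the pose to reach, as a shift and turn from the pose commanded when the call began, along the tool's axes at that moment; what a row does not reach only later rows make up. A row lasts 1/10 s, in which the tool goes at most 50 mm and 8.59 degrees, less where a joint would pass 70% of its speed; a pose out of reach is approached as far as the arm can. A call with a gripper value outside its range is refused whole. The fingers move at their own pace and stop on an object; the grip force is fixed at half the most. Time passes only in rows, so rows that repeat a pose let the fingers close. It gives the time, the measured TCP pose, the force, the opening and the grip force at its end, in the units of the state.
- read_state(): the state, without advancing time (a new reading comes with each control period).
- get_image(name): name is "side" or "top" or "wrist"; returns a dict with "pixels" (400x640x3 uint8, red, green, blue), "mtx" (3x3 intrinsics, pixels), "k1" (the pictures are not rectified: a ray, as slopes to the right and down, at radius r is drawn at 1 + k1 r^2 times it, then the intrinsics apply), "R" (3x3) and "t" (3): a world point X has camera coordinates R X + t. Camera axes: x right, y down, z forward; pixel columns grow to the right and rows downward; lengths in mm; the calibration is good to about 2 mm. A picture is of the moment at which its call begins. There is no depth.
- finish_job(): hands the job in; it is judged then, once.
The state is a dict: "clock": time; "qpos": joint angles; "qd": joint speeds; "tau": joint torques, N m; "eef_pos": TCP position; "tool_rot": TCP orientation; "force": force on the tool from outside, world axes, zero at the start; "torque": the same for the moment, N m; "width": finger opening in mm; "gripper_force": force on a finger pad.
Only numpy, scipy, OpenCV 4.12 (cv2) and the standard library are available. Lean on these libraries where they do the work, as an engineer would, in place of code of your own. Each camera call takes 0.05 s, during which the arm holds its last target. There are 200 camera calls.

## Working session

There is one attempt and no reset: what is moved stays moved. The work goes in short steps, Python scripts to look and compute and a tool call to move; the robot and the scene stay as the last step left them, time stands still between calls to the robot, and variables do not carry over. Pictures are saved under pics/ and viewed, at most 10 in all, crops included, and the job is handed in when it is done.

Besides the shell and the picture viewer there is one more tool, called after "Request:" as a command line: name --argument value ..., lists and objects as JSON in quotes. send_rows: Moves the arm, as the interface text tells. Its arguments: {"type":"object","properties":{"series":{"type":"array","items":{"type":"object","properties":{"ax":{"type":"number"},"ay":{"type":"number"},"az":{"type":"number"},"dx":{"type":"number"},"dy":{"type":"number"},"dz":{"type":"number"},"hand":{"type":"number"}}}}},"required":["series"]}

```bash
mkdir -p pics
python3 - <<'E'
from cell import *
import cv2,pickle
for n in("top","side"):
    d=get_image(n); pickle.dump(d,open(n+".pkl","wb")); cv2.imwrite(f"pics/{n}0.png",d["pixels"][:,:,::-1]); print(n,d["mtx"],d["k1"],d["R"],d["t"])
print(read_state())
E
```

```text
top [[397.57590814   0.         324.27156857]
 [  0.         397.57590814 200.84032222]
 [  0.           0.           1.        ]] -0.010139428555874356 [[ 0.01471575 -0.99962123 -0.02325621]
 [-0.99252311 -0.01178486 -0.12148663]
 [ 0.12116655  0.0248701  -0.99232059]] [-153.42108601  511.66724111  917.72963303]
side [[415.20769276   0.         322.50914172]
 [  0.         415.20769276 201.19257707]
 [  0.           0.           1.        ]] -0.007010259095781294 [[-0.87385948 -0.48587338  0.01722373]
 [-0.27749724  0.46937244 -0.83826296]
 [ 0.39920532 -0.73730358 -0.54499408]] [352.9848336  291.45840861 659.19068284]
{'clock': 0.1, 'qpos': array([-1.36580185,  0.62926489,  0.03843051,  1.51825038, -0.02699087,
        0.9962807 , -0.01999737]), 'qd': array([-0.00180859, -0.00151854,  0.00116329, -0.00202766, -0.00076539,
        0.00021188, -0.00066694]), 'tau': array([ 3.87134962e-03, -5.64540732e+01,  1.23085834e+00, -1.93976837e+01,
        1.13487049e-02,  5.27923432e-03,  4.31584999e-05]), 'eef_pos': array([173.68164636, 625.7595725 , 207.07914619]), 'tool_rot': array([-3.13990693e+00,  1.63063720e-05,  2.87081771e+00]), 'force': array([ 0.40450246, -0.33952175,  0.24341768]), 'torque': array([0.02608658, 0.02516054, 0.01580284]), 'gripper_force': 0.0, 'width': 85.36645629487263}
```

View pics/top0.png

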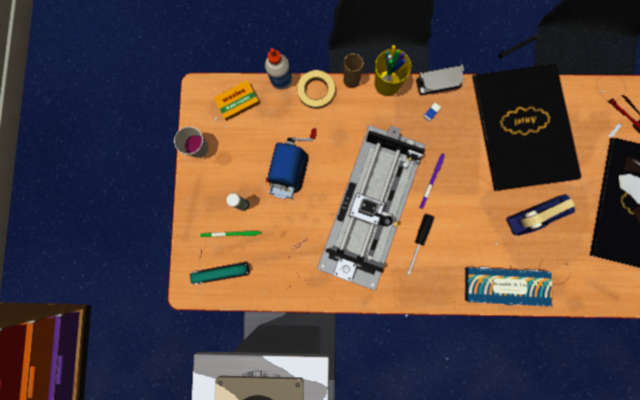

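View pics/side0.png

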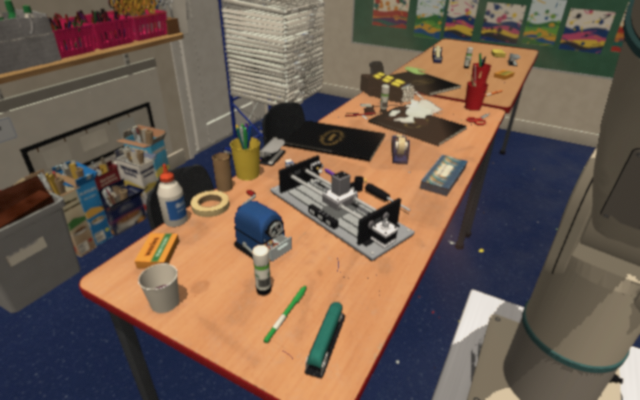

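Run:
```python
import cv2
for n,(x,y,w,h,s) in dict(top=(310,115,140,180,3.3),side=(260,140,170,120,4.5)).items():
    im=cv2.imread(f"pics/{n}0.png")[y:y+h,x:x+w]; cv2.imwrite(f"pics/{n}1.png",cv2.resize(im,None,fx=s,fy=s,interpolation=cv2.INTER_CUBIC))
```

```text
(no output)
```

View pics/top1.png

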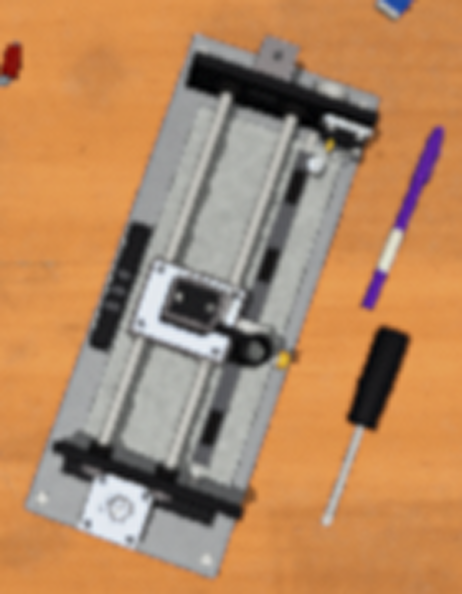

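View pics/side1.png

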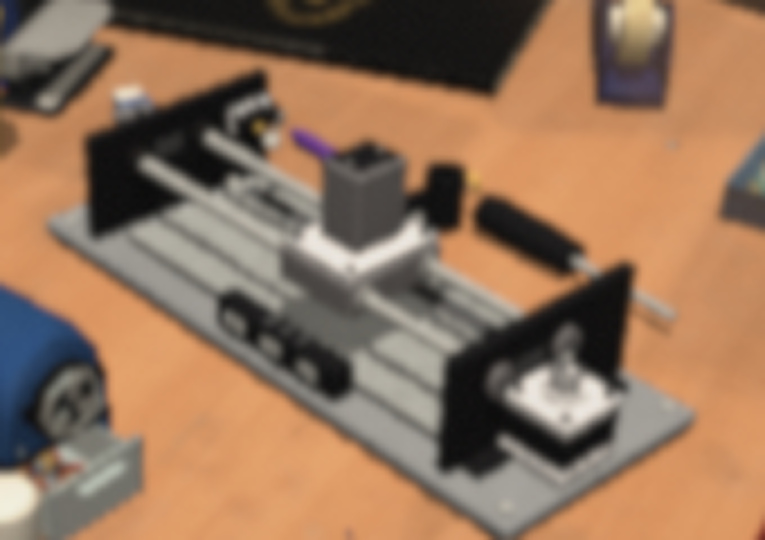

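```bash
cat > h.py <<'E'
import numpy as np,cv2,pickle
def ray(d,u,v):
    K=d["mtx"]; p=cv2.undistortPoints(np.array([[[u,v]]],float),K,np.array([d["k1"],0,0,0,0.]))[0,0]
    R=np.array(d["R"]);return -R.T@d["t"], R.T@np.array([p[0],p[1],1])
def onz(d,u,v,z):
    c,r=ray(d,u,v); return c+r*(z-c[2])/r[2]
def proj(d,X):
    X=np.atleast_2d(np.array(X,float)); return cv2.projectPoints(X,cv2.Rodrigues(np.array(d["R"]))[0],np.array(d["t"],float),d["mtx"],np.array([d["k1"],0,0,0,0.]))[0][:,0]
E
python3 - <<'E'
from h import *
T=pickle.load(open("top.pkl","rb"));S=pickle.load(open("side.pkl","rb"))
t=lambda u,v,z:onz(T,310+u/3.3,115+v/3.3,z).round(1)
s=lambda u,v,z:onz(S,260+u/4.5,140+v/4.5,z).round(1)
c=[t(*p,6) for p in((195,35),(378,97),(215,577),(25,508))]
print(c,[np.linalg.norm(c[i]-c[i-1]) for i in range(4)])
yd=(c[3]+c[2]-c[0]-c[1])[:2]; print(np.arctan2(yd[1],yd[0]))
print("housing",t(193,301,123),s(365,162,123), "rods home", t(226,97,63),t(291,118,63),"motor",t(107,442,63),t(172,465,63))
print("side rods home",s(145,160,60),s(208,135,60))
E
```

```text
[array([ 706.9, -255. ,    6. ]), array([ 660. , -391.9,    6. ]), array([ 305.4, -269.8,    6. ]), array([ 352.2, -132.4,    6. ])] [np.float64(375.29035425920557), np.float64(144.71081507613724), np.float64(375.0327585691682), np.float64(145.15164484083536)]
2.8093898118891274
housing [ 491.8 -243.6  123. ] [ 488.7 -236.7  123. ] rods home [ 643.6 -271.9   63. ] [ 628.9 -317.5   63. ] motor [ 400.5 -190.1   63. ] [ 385.5 -234.6   63. ]
side rods home [ 648.  -273.7   60. ] [ 632.1 -318.3   60. ]
```

Request:
send_rows --series '[{"dx": -38.2, "dy": -23.2, "dz": 0, "az": 0.85, "hand": 0}, {"dx": -38.2, "dy": -23.2, "dz": 0, "az": 0.85, "hand": 0}, {"dx": -38.2, "dy": -23.2, "dz": 0, "az": 0.85, "hand": 0}, {"dx": -38.2, "dy": -23.2, "dz": 0, "az": 0.85, "hand": 0}, {"dx": -38.2, "dy": -23.2, "dz": 0, "az": 0.85, "hand": 0}, {"dx": -38.2, "dy": -23.2, "dz": 0, "az": 0.85, "hand": 0}, {"dx": -38.2, "dy": -23.2, "dz": 0, "az": 0.85, "hand": 0}, {"dx": -38.2, "dy": -23.2, "dz": 0, "az": 0.85, "hand": 0}, {"dx": -38.2, "dy": -23.2, "dz": 0, "az": 0.85, "hand": 0}, {"dx": -38.2, "dy": -23.2, "dz": 0, "az": 0.85, "hand": 0}]'

```text
invalid input at $.series[0]: expected keys ax, ay, az, dx, dy, dz, hand
```

```bash
cat >> h.py <<'E'
def go(x,y,z,yaw=1.240,pos=None,rot=None):
    from cell import read_state; from scipy.spatial.transform import Rotation as Ro
    s=read_state(); p=s["eef_pos"]; R=Ro.from_euler("xyz",s["tool_rot"])
    D=R.inv()*Ro.from_euler("xyz",[np.pi,0,yaw])
    print("at",p.round(1),s["tool_rot"].round(3),"t",s["clock"],"q",s["qpos"].round(2),"F",np.round(s["force"],1),"w",s["width"])
    print("d cm",(R.inv().apply(np.array([x,y,z])-p)/10).round(2),"a",D.as_rotvec().round(3))
E
python3 -c "
from h import *
go(490.5,-243.5,200)"
```

```text
at [173.7 625.8 207.1] [-3.14   0.     2.871] t 0.1 q [-1.37  0.63  0.04  1.52 -0.03  1.   -0.02] F [ 0.4 -0.3  0.2] w 85.36645629487263
d cm [-53.78 -75.28   0.84] a [-1.000e-03  1.000e-03  1.631e+00]
```

Request:
send_rows --series '[{"ax": 0, "ay": 0, "az": 0.85, "dx": -38.2, "dy": -23.2, "dz": 0, "hand": 0}, {"ax": 0, "ay": 0, "az": 0.85, "dx": -38.2, "dy": -23.2, "dz": 0, "hand": 0}, {"ax": 0, "ay": 0, "az": 0.85, "dx": -38.2, "dy": -23.2, "dz": 0, "hand": 0}, {"ax": 0, "ay": 0, "az": 0.85, "dx": -38.2, "dy": -23.2, "dz": 0, "hand": 0}, {"ax": 0, "ay": 0, "az": 0.85, "dx": -38.2, "dy": -23.2, "dz": 0, "hand": 0}, {"ax": 0, "ay": 0, "az": 0.85, "dx": -38.2, "dy": -23.2, "dz": 0, "hand": 0}, {"ax": 0, "ay": 0, "az": 0.85, "dx": -38.2, "dy": -23.2, "dz": 0, "hand": 0}, {"ax": 0, "ay": 0, "az": 0.85, "dx": -38.2, "dy": -23.2, "dz": 0, "hand": 0}, {"ax": 0, "ay": 0, "az": 0.85, "dx": -38.2, "dy": -23.2, "dz": 0, "hand": 0}, {"ax": 0, "ay": 0, "az": 0.85, "dx": -38.2, "dy": -23.2, "dz": 0, "hand": 0}]'

```text
clock: 1.1
eef_pos: [485.5, 292.5, 208.1]
tool_rot: [3.14, 0.006, 2.009]
force: [-0.3, 0.0, -0.1]
width: 85.6
gripper_force: 0.0
```

```bash
python3 -c "
from h import *
go(490.5,-243.5,200)"
```

```text
at [485.5 292.5 208.1] [3.14  0.006 2.009] t 1.1 q [-0.78  0.52  0.29  1.76 -0.18  0.88  0.02] F [-0.3  0.  -0.1] w 85.55199486971792
d cm [-48.75 -22.27   1.04] a [0.004 0.005 0.769]
```

Request:
send_rows --series '[{"ax": 0, "ay": 0, "az": 0.77, "dx": -48.8, "dy": -22.3, "dz": 0.5, "hand": 0}, {"ax": 0, "ay": 0, "az": 0.77, "dx": -48.8, "dy": -22.3, "dz": 0.5, "hand": 0}, {"ax": 0, "ay": 0, "az": 0.77, "dx": -48.8, "dy": -22.3, "dz": 0.5, "hand": 0}, {"ax": 0, "ay": 0, "az": 0.77, "dx": -48.8, "dy": -22.3, "dz": 0.5, "hand": 0}, {"ax": 0, "ay": 0, "az": 0.77, "dx": -48.8, "dy": -22.3, "dz": 0.5, "hand": 0}, {"ax": 0, "ay": 0, "az": 0.77, "dx": -48.8, "dy": -22.3, "dz": 0.5, "hand": 0}, {"ax": 0, "ay": 0, "az": 0.77, "dx": -48.8, "dy": -22.3, "dz": 0.5, "hand": 0}, {"ax": 0, "ay": 0, "az": 0.77, "dx": -48.8, "dy": -22.3, "dz": 0.5, "hand": 0}, {"ax": 0, "ay": 0, "az": 0.77, "dx": -48.8, "dy": -22.3, "dz": 0.5, "hand": 0}, {"ax": 0, "ay": 0, "az": 0.77, "dx": -48.8, "dy": -22.3, "dz": 0.5, "hand": 0}]'

```text
clock: 2.1
eef_pos: [490.3, -200.4, 203.0]
tool_rot: [-3.141, -0.001, 1.252]
force: [0.8, 0.3, -0.2]
width: 85.4
gripper_force: 0.0
```

Request:
send_rows --series '[{"ax": 0, "ay": 0, "az": 0, "dx": -4, "dy": 0, "dz": 0, "hand": 0}, {"ax": 0, "ay": 0, "az": 0, "dx": -4, "dy": 0, "dz": 0, "hand": 0}, {"ax": 0, "ay": 0, "az": 0, "dx": -4, "dy": 0, "dz": 0, "hand": 0}]'

```text
clock: 2.4
eef_pos: [477.4, -237.4, 202.9]
tool_rot: [-3.141, -0.001, 1.248]
force: [-1.0, 0.6, -0.0]
width: 85.6
gripper_force: 0.0
```

Run:
```python
from h import *
from cell import *
go(490.5,-243.5,200)
d=get_image("wrist"); pickle.dump(d,open("wrist.pkl","wb")); cv2.imwrite("pics/w0.png",d["pixels"][:,:,::-1])
print(proj(d,[[490.5,-243.5,123],[491,-243,75]]))
```

```text
at [ 477.4 -237.4  202.9] [-3.141e+00 -1.000e-03  1.248e+00] t 2.4 q [ 0.08  0.51  0.49  1.86 -0.31  0.85  0.41] F [-1.   0.6 -0. ] w 85.64270598939368
d cm [-0.16  1.44  0.29] a [-0.001 -0.001  0.008]
[[335.86564556 203.00523656]
 [333.39871549 188.56516283]]
```

View pics/w0.png

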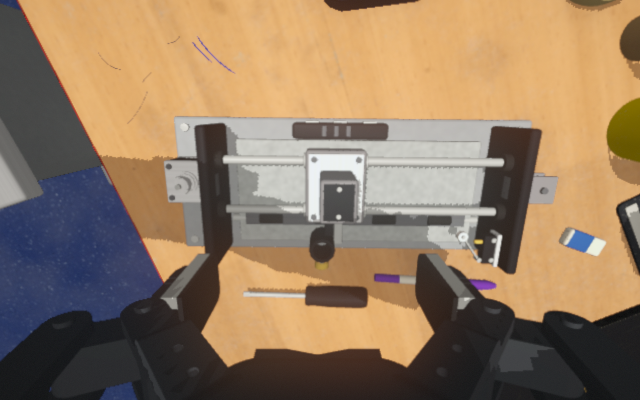

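Request:
send_rows --series '[{"ax": 0, "ay": 0, "az": 0.008, "dx": -0.2, "dy": 1.7, "dz": 3, "hand": 0}, {"ax": 0, "ay": 0, "az": 0.008, "dx": -0.2, "dy": 1.7, "dz": 7, "hand": 0}, {"ax": 0, "ay": 0, "az": 0.008, "dx": -0.2, "dy": 1.7, "dz": 10, "hand": 0}, {"ax": 0, "ay": 0, "az": 0.008, "dx": -0.2, "dy": 1.7, "dz": 11.3, "hand": 0}, {"ax": 0, "ay": 0, "az": 0.008, "dx": -0.2, "dy": 1.7, "dz": 11.3, "hand": 0}, {"ax": 0, "ay": 0, "az": 0.008, "dx": -0.2, "dy": 1.7, "dz": 11.3, "hand": 0}]'

```text
clock: 3.05
eef_pos: [494.5, -244.1, 91.1]
tool_rot: [3.14, -0.0, 1.244]
force: [0.3, -0.8, 1.7]
width: 85.3
gripper_force: 0.0
```

Run:
```python
from h import *
from cell import *
go(493,-244.3,90)
d=get_image("wrist"); cv2.imwrite("pics/w1.png",d["pixels"][:,:,::-1])
```

```text
at [ 494.5 -244.1   91.1] [ 3.14  -0.     1.244] t 3.05 q [ 0.15  0.68  0.39  1.91 -0.43  0.63  0.49] F [ 0.3 -0.8  1.7] w 85.31511946458647
d cm [-0.07 -0.13  0.11] a [ 0.001 -0.     0.004]
```

View pics/w1.png

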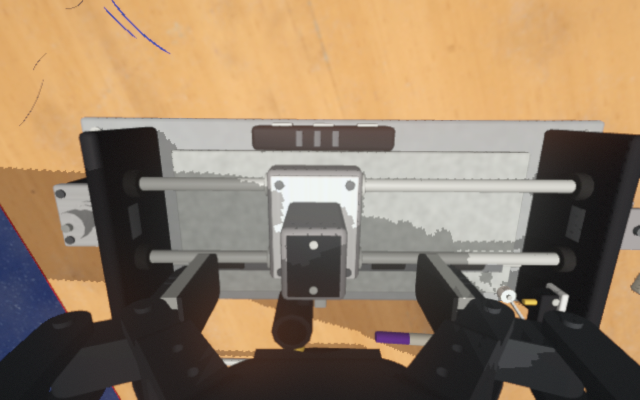

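Request:
send_rows --series '[{"ax": 0, "ay": 0, "az": 0, "dx": 0, "dy": 0, "dz": 0, "hand": 1}, {"ax": 0, "ay": 0, "az": 0, "dx": 0, "dy": 0, "dz": 0, "hand": 1}, {"ax": 0, "ay": 0, "az": 0, "dx": 0, "dy": 0, "dz": 0, "hand": 1}, {"ax": 0, "ay": 0, "az": 0, "dx": 0, "dy": 0, "dz": 0, "hand": 1}, {"ax": 0, "ay": 0, "az": 0, "dx": 0, "dy": 0, "dz": 0, "hand": 1}, {"ax": 0, "ay": 0, "az": 0, "dx": 0, "dy": 0, "dz": 0, "hand": 1}, {"ax": 0, "ay": 0, "az": 0, "dx": 0, "dy": 0, "dz": 0, "hand": 1}, {"ax": 0, "ay": 0, "az": 0, "dx": 0, "dy": 0, "dz": 0, "hand": 1}]'

```text
clock: 3.9
eef_pos: [493.7, -244.6, 91.0]
tool_rot: [3.141, -0.0, 1.242]
force: [-1.0, 2.1, 6.1]
width: 28.1
gripper_force: 59.1
```

Run:
```python
from h import *
go(418,-219,91)
```

```text
at [ 493.7 -244.6   91. ] [ 3.141 -0.     1.242] t 3.9 q [ 0.16  0.68  0.39  1.91 -0.43  0.63  0.49] F [-1.   2.1  6.1] w 28.077419697192127
d cm [-0.02 -7.99 -0.01] a [ 0.001 -0.     0.002]
```

Request:
send_rows --series '[{"ax": 0, "ay": 0, "az": 0, "dx": 0, "dy": -0.3, "dz": 0, "hand": 1}, {"ax": 0, "ay": 0, "az": 0, "dx": 0, "dy": -0.6, "dz": 0, "hand": 1}, {"ax": 0, "ay": 0, "az": 0, "dx": 0, "dy": -0.9, "dz": 0, "hand": 1}, {"ax": 0, "ay": 0, "az": 0, "dx": 0, "dy": -1.2, "dz": 0, "hand": 1}, {"ax": 0, "ay": 0, "az": 0, "dx": 0, "dy": -1.5, "dz": 0, "hand": 1}, {"ax": 0, "ay": 0, "az": 0, "dx": 0, "dy": -1.8, "dz": 0, "hand": 1}, {"ax": 0, "ay": 0, "az": 0, "dx": 0, "dy": -2.1, "dz": 0, "hand": 1}, {"ax": 0, "ay": 0, "az": 0, "dx": 0, "dy": -2.4, "dz": 0, "hand": 1}, {"ax": 0, "ay": 0, "az": 0, "dx": 0, "dy": -2.7, "dz": 0, "hand": 1}, {"ax": 0, "ay": 0, "az": 0, "dx": 0, "dy": -3.0, "dz": 0, "hand": 1}]'

```text
clock: 4.9
eef_pos: [466.1, -235.0, 90.9]
tool_rot: [3.139, -0.0, 1.243]
force: [2.9, 0.3, 6.0]
width: 28.4
gripper_force: 59.6
```

Request:
send_rows --series '[{"ax": 0, "ay": 0, "az": 0, "dx": 0, "dy": -0.3, "dz": 0, "hand": 1}, {"ax": 0, "ay": 0, "az": 0, "dx": 0, "dy": -0.6, "dz": 0, "hand": 1}, {"ax": 0, "ay": 0, "az": 0, "dx": 0, "dy": -0.9, "dz": 0, "hand": 1}, {"ax": 0, "ay": 0, "az": 0, "dx": 0, "dy": -1.2, "dz": 0, "hand": 1}, {"ax": 0, "ay": 0, "az": 0, "dx": 0, "dy": -1.5, "dz": 0, "hand": 1}, {"ax": 0, "ay": 0, "az": 0, "dx": 0, "dy": -1.8, "dz": 0, "hand": 1}, {"ax": 0, "ay": 0, "az": 0, "dx": 0, "dy": -2.1, "dz": 0, "hand": 1}, {"ax": 0, "ay": 0, "az": 0, "dx": 0, "dy": -2.4, "dz": 0, "hand": 1}, {"ax": 0, "ay": 0, "az": 0, "dx": 0, "dy": -2.7, "dz": 0, "hand": 1}, {"ax": 0, "ay": 0, "az": 0, "dx": 0, "dy": -3.0, "dz": 0, "hand": 1}]'

```text
clock: 5.9
eef_pos: [437.7, -225.2, 90.9]
tool_rot: [3.139, -0.0, 1.243]
force: [2.0, 0.9, 6.8]
width: 28.0
gripper_force: 59.7
```

Run:
```python
from h import *
go(418,-219,91)
```

```text
at [ 437.7 -225.2   90.9] [ 3.139 -0.     1.243] t 5.9 q [ 0.17  0.62  0.37  2.07 -0.44  0.53  0.53] F [2.  0.9 6.8] w 27.99481765791341
d cm [-0.05 -2.07 -0.02] a [ 0.002 -0.     0.003]
```

Request:
send_rows --series '[{"ax": 0, "ay": 0, "az": 0, "dx": 0, "dy": -0.3, "dz": 0, "hand": 1}, {"ax": 0, "ay": 0, "az": 0, "dx": 0, "dy": -0.6, "dz": 0, "hand": 1}, {"ax": 0, "ay": 0, "az": 0, "dx": 0, "dy": -0.9, "dz": 0, "hand": 1}, {"ax": 0, "ay": 0, "az": 0, "dx": 0, "dy": -1.2, "dz": 0, "hand": 1}, {"ax": 0, "ay": 0, "az": 0, "dx": 0, "dy": -1.5, "dz": 0, "hand": 1}, {"ax": 0, "ay": 0, "az": 0, "dx": 0, "dy": -1.7, "dz": 0, "hand": 1}]'

```text
clock: 6.5
eef_pos: [421.9, -219.7, 90.9]
tool_rot: [3.139, -0.0, 1.243]
force: [6.8, 1.1, 3.2]
width: 28.0
gripper_force: 59.2
```

Request:
send_rows --series '[{"ax": 0, "ay": 0, "az": 0, "dx": 0, "dy": -0.2, "dz": 0, "hand": 1}, {"ax": 0, "ay": 0, "az": 0, "dx": 0, "dy": -0.3, "dz": 0, "hand": 1}]'

```text
clock: 6.7
eef_pos: [421.8, -219.7, 91.0]
tool_rot: [3.134, 0.001, 1.243]
force: [10.0, -0.6, -2.4]
width: 28.2
gripper_force: 59.2
```

Run:
```python
from h import *
go(418,-219,91)
```

```text
at [ 421.8 -219.7   91. ] [3.134e+00 1.000e-03 1.243e+00] t 6.7 q [ 0.17  0.6   0.36  2.12 -0.45  0.49  0.55] F [10.  -0.6 -2.4] w 28.172651097153604
d cm [-0.05 -0.39 -0.  ] a [0.008 0.001 0.003]
```

Request:
send_rows --series '[{"ax": 0, "ay": 0, "az": 0, "dx": 0, "dy": -0.2, "dz": 0, "hand": 1}, {"ax": 0, "ay": 0, "az": 0, "dx": 0, "dy": -0.3, "dz": 0, "hand": 1}, {"ax": 0, "ay": 0, "az": 0, "dx": 0, "dy": -0.3, "dz": 0, "hand": 1}]'

```text
clock: 7.0
eef_pos: [421.8, -219.7, 91.0]
tool_rot: [3.129, 0.002, 1.244]
force: [14.1, -2.9, -7.4]
width: 28.1
gripper_force: 59.9
```

Run:
```python
from h import *
from cell import *
go(611,-284.5,91)
d=get_image("top"); cv2.imwrite("pics/t2.png",cv2.resize(d["pixels"][115:295,310:450,::-1],None,fx=3.3,fy=3.3,interpolation=2))
```

```text
at [ 421.8 -219.7   91. ] [3.129e+00 2.000e-03 1.244e+00] t 7.0 q [ 0.17  0.6   0.36  2.12 -0.45  0.48  0.55] F [14.1 -2.9 -7.4] w 28.1174119034248
d cm [-0.06 20.    0.25] a [0.012 0.002 0.004]
```

View pics/t2.png

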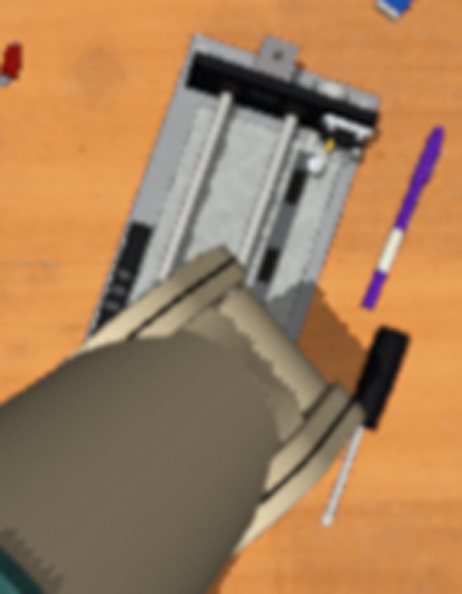

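Request:
send_rows --series '[{"ax": 0, "ay": 0, "az": 0, "dx": 0, "dy": 0.5, "dz": 0, "hand": 1}, {"ax": 0, "ay": 0, "az": 0, "dx": 0, "dy": 1.0, "dz": 0, "hand": 1}, {"ax": 0, "ay": 0, "az": 0, "dx": 0, "dy": 1.5, "dz": 0, "hand": 1}, {"ax": 0, "ay": 0, "az": 0, "dx": 0, "dy": 2.0, "dz": 0, "hand": 1}, {"ax": 0, "ay": 0, "az": 0, "dx": 0, "dy": 2.5, "dz": 0, "hand": 1}, {"ax": 0, "ay": 0, "az": 0, "dx": 0, "dy": 3.0, "dz": 0, "hand": 1}, {"ax": 0, "ay": 0, "az": 0, "dx": 0, "dy": 3.5, "dz": 0, "hand": 1}, {"ax": 0, "ay": 0, "az": 0, "dx": 0, "dy": 4.0, "dz": 0, "hand": 1}, {"ax": 0, "ay": 0, "az": 0, "dx": 0, "dy": 4.5, "dz": 0, "hand": 1}, {"ax": 0, "ay": 0, "az": 0, "dx": 0, "dy": 5.0, "dz": 0, "hand": 1}]'

```text
clock: 8.05
eef_pos: [461.4, -233.4, 90.9]
tool_rot: [-3.14, -0.001, 1.242]
force: [-1.4, 2.3, 11.2]
width: 27.7
gripper_force: 62.0
```

Request:
send_rows --series '[{"ax": 0, "ay": 0, "az": 0, "dx": 0, "dy": 0.5, "dz": 0, "hand": 1}, {"ax": 0, "ay": 0, "az": 0, "dx": 0, "dy": 1.0, "dz": 0, "hand": 1}, {"ax": 0, "ay": 0, "az": 0, "dx": 0, "dy": 1.5, "dz": 0, "hand": 1}, {"ax": 0, "ay": 0, "az": 0, "dx": 0, "dy": 2.0, "dz": 0, "hand": 1}, {"ax": 0, "ay": 0, "az": 0, "dx": 0, "dy": 2.5, "dz": 0, "hand": 1}, {"ax": 0, "ay": 0, "az": 0, "dx": 0, "dy": 3.0, "dz": 0, "hand": 1}, {"ax": 0, "ay": 0, "az": 0, "dx": 0, "dy": 3.5, "dz": 0, "hand": 1}, {"ax": 0, "ay": 0, "az": 0, "dx": 0, "dy": 4.0, "dz": 0, "hand": 1}, {"ax": 0, "ay": 0, "az": 0, "dx": 0, "dy": 4.5, "dz": 0, "hand": 1}, {"ax": 0, "ay": 0, "az": 0, "dx": 0, "dy": 5.0, "dz": 0, "hand": 1}]'

```text
clock: 9.05
eef_pos: [508.7, -249.8, 90.9]
tool_rot: [-3.14, -0.001, 1.242]
force: [-1.3, 1.4, 9.7]
width: 28.1
gripper_force: 61.9
```

Run:
```python
from h import *
go(611,-284.5,91)
```

```text
at [ 508.7 -249.8   90.9] [-3.140e+00 -1.000e-03  1.242e+00] t 9.05 q [ 0.15  0.7   0.4   1.87 -0.42  0.66  0.48] F [-1.3  1.4  9.7] w 28.08140007427398
d cm [ 1.00e-02  1.08e+01 -2.00e-02] a [-0.001 -0.001  0.002]
```

Request:
send_rows --series '[{"ax": 0, "ay": 0, "az": 0, "dx": 0, "dy": 0.5, "dz": 0, "hand": 1}, {"ax": 0, "ay": 0, "az": 0, "dx": 0, "dy": 1.0, "dz": 0, "hand": 1}, {"ax": 0, "ay": 0, "az": 0, "dx": 0, "dy": 1.5, "dz": 0, "hand": 1}, {"ax": 0, "ay": 0, "az": 0, "dx": 0, "dy": 2.0, "dz": 0, "hand": 1}, {"ax": 0, "ay": 0, "az": 0, "dx": 0, "dy": 2.5, "dz": 0, "hand": 1}, {"ax": 0, "ay": 0, "az": 0, "dx": 0, "dy": 3.0, "dz": 0, "hand": 1}, {"ax": 0, "ay": 0, "az": 0, "dx": 0, "dy": 3.5, "dz": 0, "hand": 1}, {"ax": 0, "ay": 0, "az": 0, "dx": 0, "dy": 4.0, "dz": 0, "hand": 1}, {"ax": 0, "ay": 0, "az": 0, "dx": 0, "dy": 4.5, "dz": 0, "hand": 1}, {"ax": 0, "ay": 0, "az": 0, "dx": 0, "dy": 5.0, "dz": 0, "hand": 1}]'

```text
clock: 10.05
eef_pos: [555.9, -266.1, 90.9]
tool_rot: [-3.14, -0.0, 1.242]
force: [-2.2, 1.3, 9.2]
width: 28.0
gripper_force: 61.8
```

Request:
send_rows --series '[{"ax": 0, "ay": 0, "az": 0, "dx": 0, "dy": 0.5, "dz": 0, "hand": 1}, {"ax": 0, "ay": 0, "az": 0, "dx": 0, "dy": 1.0, "dz": 0, "hand": 1}, {"ax": 0, "ay": 0, "az": 0, "dx": 0, "dy": 1.5, "dz": 0, "hand": 1}, {"ax": 0, "ay": 0, "az": 0, "dx": 0, "dy": 2.0, "dz": 0, "hand": 1}, {"ax": 0, "ay": 0, "az": 0, "dx": 0, "dy": 2.5, "dz": 0, "hand": 1}, {"ax": 0, "ay": 0, "az": 0, "dx": 0, "dy": 3.0, "dz": 0, "hand": 1}, {"ax": 0, "ay": 0, "az": 0, "dx": 0, "dy": 3.5, "dz": 0, "hand": 1}, {"ax": 0, "ay": 0, "az": 0, "dx": 0, "dy": 4.0, "dz": 0, "hand": 1}, {"ax": 0, "ay": 0, "az": 0, "dx": 0, "dy": 4.3, "dz": 0, "hand": 1}, {"ax": 0, "ay": 0, "az": 0, "dx": 0, "dy": 4.6, "dz": 0, "hand": 1}]'

```text
clock: 11.05
eef_pos: [599.4, -281.3, 91.0]
tool_rot: [-3.14, 0.0, 1.242]
force: [-2.5, 0.3, 6.8]
width: 28.2
gripper_force: 61.7
```

Run:
```python
from h import *
go(611,-284.5,91)
```

```text
at [ 599.4 -281.3   91. ] [-3.14   0.     1.242] t 11.05 q [ 0.16  0.82  0.42  1.59 -0.41  0.83  0.42] F [-2.5  0.3  6.8] w 28.167336394899387
d cm [ 0.07  1.2  -0.01] a [-0.001  0.     0.002]
```

Request:
send_rows --series '[{"ax": 0, "ay": 0, "az": 0, "dx": 0, "dy": 0.3, "dz": 0, "hand": 1}, {"ax": 0, "ay": 0, "az": 0, "dx": 0, "dy": 0.6, "dz": 0, "hand": 1}, {"ax": 0, "ay": 0, "az": 0, "dx": 0, "dy": 0.8, "dz": 0, "hand": 1}, {"ax": 0, "ay": 0, "az": 0, "dx": 0, "dy": 1.0, "dz": 0, "hand": 1}, {"ax": 0, "ay": 0, "az": 0, "dx": 0, "dy": 1.2, "dz": 0, "hand": 1}, {"ax": 0, "ay": 0, "az": 0, "dx": 0, "dy": 1.3, "dz": 0, "hand": 1}, {"ax": 0, "ay": 0, "az": 0, "dx": 0, "dy": 1.3, "dz": 0, "hand": 1}]'

```text
clock: 11.75
eef_pos: [611.0, -285.3, 91.0]
tool_rot: [-3.139, 0.0, 1.242]
force: [-4.5, 0.7, 9.5]
width: 28.0
gripper_force: 61.8
```

Request:
send_rows --series '[{"ax": 0, "ay": 0, "az": 0, "dx": 0, "dy": 0.1, "dz": 0, "hand": 1}, {"ax": 0, "ay": 0, "az": 0, "dx": 0, "dy": 0.2, "dz": 0, "hand": 1}, {"ax": 0, "ay": 0, "az": 0, "dx": 0, "dy": 0.3, "dz": 0, "hand": 1}]'

```text
clock: 12.05
eef_pos: [611.1, -285.3, 90.9]
tool_rot: [-3.133, -0.001, 1.242]
force: [-11.0, 4.4, 14.7]
width: 28.1
gripper_force: 62.5
```

Run:
```python
from h import *
go(611,-284.5,91)
```

```text
at [ 611.1 -285.3   90.9] [-3.133e+00 -1.000e-03  1.242e+00] t 12.05 q [ 0.16  0.84  0.42  1.54 -0.41  0.86  0.4 ] F [-11.    4.4  14.7] w 28.085586265158895
d cm [ 0.07 -0.03 -0.01] a [-0.008 -0.001  0.002]
```

Request:
send_rows --series '[{"ax": 0, "ay": 0, "az": 0, "dx": 0, "dy": -0.2, "dz": 0, "hand": 0}, {"ax": 0, "ay": 0, "az": 0, "dx": 0, "dy": -0.4, "dz": 0, "hand": 0}, {"ax": 0, "ay": 0, "az": 0, "dx": 0, "dy": -0.4, "dz": 0, "hand": 0}, {"ax": 0, "ay": 0, "az": 0, "dx": 0, "dy": -0.4, "dz": 0, "hand": 0}, {"ax": 0, "ay": 0, "az": 0, "dx": 0, "dy": -0.4, "dz": 0, "hand": 0}, {"ax": 0, "ay": 0, "az": 0, "dx": 0, "dy": -0.4, "dz": 0, "hand": 0}, {"ax": 0, "ay": 0, "az": 0, "dx": 0, "dy": -0.4, "dz": 0, "hand": 0}, {"ax": 0, "ay": 0, "az": 0, "dx": 0, "dy": -0.4, "dz": 0, "hand": 0}]'

```text
clock: 12.85
eef_pos: [611.8, -284.8, 90.2]
tool_rot: [3.142, 0.0, 1.243]
force: [1.3, 0.6, 0.3]
width: 85.3
gripper_force: 0.0
```

Request:
send_rows --series '[{"ax": 0, "ay": 0, "az": 0, "dx": 0, "dy": 0, "dz": -2, "hand": 0}, {"ax": 0, "ay": 0, "az": 0, "dx": 0, "dy": 0, "dz": -5, "hand": 0}, {"ax": 0, "ay": 0, "az": 0, "dx": 0, "dy": 0, "dz": -8, "hand": 0}, {"ax": 0, "ay": 0, "az": 0, "dx": 0, "dy": 0, "dz": -11, "hand": 0}, {"ax": 0, "ay": 0, "az": 0, "dx": 0, "dy": 0, "dz": -12, "hand": 0}, {"ax": 0, "ay": 0, "az": 0, "dx": 0, "dy": 0, "dz": -12, "hand": 0}]'

```text
clock: 13.45
eef_pos: [612.6, -285.3, 211.8]
tool_rot: [3.138, 0.0, 1.243]
force: [0.7, -1.0, -1.2]
width: 85.2
gripper_force: 0.0
```

Run:
```python
from h import *
from cell import *
go(611,-284.5,91)
d=get_image("wrist"); cv2.imwrite("pics/w2.png",d["pixels"][:,:,::-1])
print(proj(d,[[611.1,-285.3,123]]))
```

```text
at [ 612.6 -285.3  211.8] [3.138 0.    1.243] t 13.45 q [ 0.13  0.71  0.48  1.44 -0.35  1.07  0.35] F [ 0.7 -1.  -1.2] w 85.22762258331424
d cm [ 0.03 -0.22 12.08] a [0.003 0.    0.003]
[[315.10012912 198.66597498]]
```

View pics/w2.png

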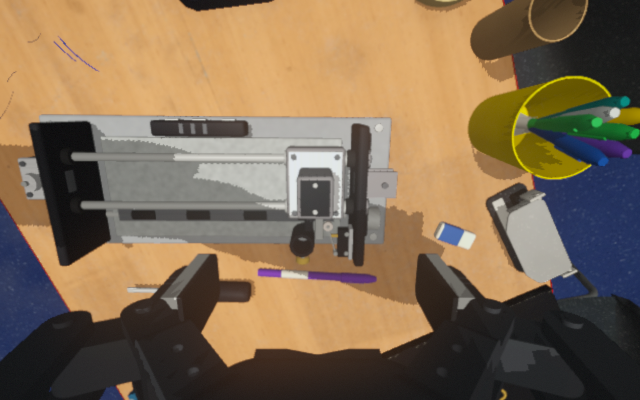

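The wrist view shows the carriage at the home stops: the housing top is at (315,198), where it should be, and the roller at (328,227) is pushed over. The pen and screwdriver haven't moved, and the gripper is clear.

```bash
python3 -c "
from cell import *
print(finish_job())"
```

```text
the job is handed in; nothing more can be done
None
```

The carriage was slid slowly to the motor-end stops, then 200 mm back to the home stops, and left parked there against the switch roller with the gripper clear; the job is handed in (no verdict came back, and I judged the switch trip from the carriage position and the picture, not from a switch reading).

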